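# Shut the curing box, flip the catch and hold the lamp lever

## Task

Set the light-curing box going: lower its orange lid fully closed, then flip the red safety catch on the grey lever station all the way over, and only then pull the black-barred lever fully back to its stop. The lever springs back and the lamp goes out if it is let go, so finish while still gripping or hooking the lever and holding it fully pulled. Do not disturb the glass in the box or the loose things lying on the table.

Things in the scene. Friction and masses are not known exactly. Their poses are not given: they have to be found in the camera images.
- curing_box: white open-topped light-curing box fixed to the table, 170 (x) x 200 (y) x 85 mm high; it may stand left or right of the lever station. Origin: centre of its underside. Its x axis points from the open (robot-side) front to the hinged back, z up.
- lid (a joint): angle of the orange lid, rad: 0 fully closed, 1.5 wide open (it starts about 0.9 to 1.35). The lid is a plate 170 x 200 x 8 mm hinged along the box's back top edge; opening lifts its front edge up and towards the back. The hinge is stiff: the lid stays where it is left, and about 1 to 3 N near its free edge pushes it down.
- lid_hinge (a point): middle of the lid's hinge line, at box x +85 mm, height 85.5 mm over the table. Turns with the lid: its x axis points along the lid from the free edge to the hinge, y along the hinge, z out of the lid's outer (top) face, which lies 8 mm from this point.
- lid_handle (a point): grip point of the lid's black knob (about 30 mm across), 35 mm out from the lid's outer face, in the middle of its width, 30 mm from its free edge (140 mm from the hinge). Turns with the lid, axes as lid_hinge.
- station: grey lever station fixed to the table, housing 220 (x) x 130 (y) x 50 mm high. Origin: centre of its underside. The lever pulls towards its -x side (roughly the robot's side), y is its left, z up.
- catch (a joint): angle of the red safety catch, rad: 0 upright (guarding; it starts at 0 to 0.12), 1.45 lying flat on the deck at the station's left (+y). It stays where it is left; about 1 to 2 N at its top flips it. While upright it stands in the lever's path and blocks it.
- catch_hinge (a point): point on the catch's hinge line, 100 mm to the robot side of the lever, a good place to push, 56 mm over the table, at station x -25 mm, y 0. The line runs along station x. The catch is an upright plate 111 mm long (station x -45 to +66 mm), 8 mm thick, its top edge 58 mm from the hinge line; near its lever end (from x +58 mm) the top thickens to 22 mm. Nothing stands beside it on the right (-y) over the deck.
- catch_top (a point): point on the catch's top edge, 58 mm from catch_hinge along the plate. Turns with the catch.
- lever (a joint): angle of the lever, rad: 0 upright (at rest), 0.65 fully pulled to its stop, leaning to the station's -x. A spring returns it to 0: the bar takes about 3.5 N to start and 6 N fully pulled.
- lever_pivot (a point): point on the lever's hinge line (which runs along station y), straight below lever_bar when the lever is upright: station x +75, y -50 mm, 58 mm over the table.
- lever_bar (a point): middle of the free length of the lever's black level bar, 18 mm in diameter, running along station y; 140 mm from the hinge line, so 198 mm over the table at rest. The steel stem (14 mm in diameter) is 50 mm to the left (+y) of this point, and the bar ends 35 mm to the right of it.
- glass_piece_center (a point): frosted white glass square, 80 x 80 x 5 mm, with an amber lozenge on it (11 mm high in all), lying on the box's inner floor, about in the middle; this point is its centre. To be left there.
- nail_set: wooden-handled nail set, 150 mm long, 26 mm thick, lying between box and station; origin under its middle, x along it to the tip. Leave alone.
- came_stretcher: black cast iron lead came stretcher, 110 x 45 x 55 mm; origin under its middle. Leave alone.
- amber_lozenge_center (a point): loose amber glass lozenge, 36 x 62 mm across its corners, 6 mm thick; its centre. Leave alone.

How it is judged (in metres and radians):
On the way, in this order (a step that is already met when the one before it is completed fails the run):
1. the lid is closed (value of joint lid below 0.05 rad), for 0.2 s.
2. the safety catch is flipped over while the lever is still at rest (value of joint catch above 1.15 rad and value of joint lever below 0.15 rad), for 0.2 s.
3. the lever is pulled back (value of joint lever above 0.55 rad), for 0.2 s.
At the end, for the whole second after the job is handed in: The lid is closed (within 0.05 rad), the catch lies flipped over (more than 1.15 of 1.45 rad), and the fingers are on the lever (more than 1 N) holding it pulled (more than 0.55 of 0.65 rad) through the last second (value of joint lid below 0.05 rad and value of joint catch above 1.15 rad and value of joint lever above 0.55 rad and contact force between the fingers and lever above 1 N); the arm keeps its last pose, push and grip.
It fails at once if the lever is pulled before the catch is flipped (value of joint lever above 0.25 rad and value of joint catch below 0.9 rad).
It fails at once if the lever is pulled with the lid open (value of joint lever above 0.25 rad and value of joint lid above 0.1 rad).
It fails at once if the glass piece in the box is disturbed (distance of glass_piece_center from where it was at the start of the episode above 0.02 m).
It fails at once if a loose thing on the table is disturbed (distance of any of nail_set, came_stretcher, amber_lozenge_center from where it was at the start of the episode above 0.03 m).
It also fails if it takes over 62 s, if anything falls off the work surface, if the arm or the gripper's body presses on something with over 40 N, if the wrist force passes 120 N, or if a joint passes its speed limit or range.

## Robot

A 6-joint arm with a two-finger parallel gripper is mounted at the origin on the work surface. World frame = base frame: x ahead of the robot, y to its left, z up, the work surface at z = 0. Lengths are in m, angles in degrees, forces in N, time in s.
With the tool pointing down it reaches from about 0.3 to 0.75 m from the base axis. Payload 8.5 kg.
Tool frame: the origin (TCP) lies on the centre line of the jaws, within the pads' length; the fingertips stand 22 mm ahead of it and the grasp point (between the pads) lies 3 mm ahead of it (env.tip_reach is the distance from the TCP to the fingertips, in m); y points along the fingers, z is the direction in which the jaws open and shut, and the axes are right-handed (so a half turn about y gives the same grasp; the last joint's range is limited). The gripper opens to 85 mm and grips with 20 to 120 N. Pads are 22 mm wide; open, the fingers measure 114 mm over their backs; the gripper's body (76 mm by 85 mm) begins 54 mm behind the grasp point. The pads swing forward as they close: fully open they stand 13 mm farther back than shut.
Start: joints at [57.336, 21.807, 74.336, -0, 83.858, -12.336], TCP at [0.191, 0.516, 0.253] pointing down, gripper open.
Joint ranges: [-178.18, 178.18], [-50.72, 133.34], [12.68, 142.11], [-81.47, 261.47], [9.98, 163.14], [-165.26, 165.26]. Speed limits (degrees/s): [136.94, 136.94, 180, 180, 180, 180].

## Interface

Orientations are given as a 3x3 rotation matrix whose columns are the frame's x, y, z axes.
In Python, from rig import env, get_image gives the robot as it stands. The module is installed in compiled form; this text tells all that it offers.
- The arm moves only by the tool carry_out, never from a script. Its argument "targets" is a list that holds one entry, the list of rows, each a list of 7 numbers: the closure, from 0 (fully open) to 1 (shut), then the shift along the world's x, y, z in mm, then the turn, a rotation vector about the world's x, y, z in degrees. In form: [[[claw, dx, dy, dz, ax, ay, az], ...]]. A call has 1 to 20 rows; each row is the pose to reach, as a shift and turn from the pose commanded when the call began; what a row does not reach only later rows make up. A row lasts 1/12 s, in which the tool goes at most 41.7 mm and 7.16 degrees, less where a joint would pass 70% of its speed; a pose out of reach is approached as far as the arm can. A call with a gripper value outside its range is refused whole. The fingers move at their own pace and stop on an object; "squeeze" is the grip in N (left out, the last holds). Time passes only in rows, so rows that repeat a pose let the fingers close. It gives the time, the measured TCP pose, the force and the opening at its end, in the units of the state.
- env.observe(): the state, without advancing time (a new reading comes with each control period).
- get_image(name): name is "scene" or "top" or "wrist"; returns a dict with "img" (400x640x3 uint8, red, green, blue), "fx", "fy", "cx", "cy" (pixels), "rvec" (rotation vector, rad) and "tvec" (3), from world to camera coordinates, as OpenCV has them. Camera axes: x right, y down, z forward; pixel columns grow to the right and rows downward; lengths in m; the calibration is good to about 2 mm. A picture is of the moment at which its call begins. There is no depth.
- env.close_job(): hands the job in, once; it reports no verdict.
The state is a dict: "time_s": time; "q": joint angles; "qvel": joint speeds; "joint_efforts": joint torques, N m; "position": TCP position; "tool_rot": TCP orientation; "ft_force": force on the tool from outside, world axes, zero at the start; "wrist_torque": the same for the moment, N m; "grip_width": finger opening in m.
Only numpy, scipy, OpenCV 4.12 (cv2) and the standard library are available. Lean on these libraries where they do the work, as an engineer would, in place of code of your own. Each camera call takes 0.05 s, during which the arm holds its last target.

## Working session

There is one attempt and no reset: what is moved stays moved. The work goes in short steps, Python scripts to look and compute and a tool call to move; the robot and the scene stay as the last step left them, time stands still between calls to the robot, and variables do not carry over. Pictures are saved under pics/ and viewed, and the job is handed in when it is done.

Besides the shell and the picture viewer there is one more tool, called after "Request:" by a JSON object that holds its "op" and its "data", one argument or row to a line. carry_out: Moves the arm, as the interface text tells. Its arguments: {"type":"object","properties":{"targets":{"type":"array"},"squeeze":{"type":"number"}},"required":["targets"]}

```bash
mkdir -p pics
python3 - <<'E'
from rig import env, get_image
import cv2
for n in ["scene","top","wrist"]:
    d=get_image(n); cv2.imwrite(f"pics/{n}0.png",d["img"][:,:,::-1]); print(n,d["fx"],d["fy"],d["cx"],d["cy"],d["rvec"],d["tvec"])
print(env.observe())
E
```

```text
scene 453.14019210746653 453.14019210746653 315.10651847712353 195.63209785269044 [ 0.69447331  2.78638748 -0.86884865] [ 0.52990503 -0.14997022  1.14997016]
top 504.30591065548293 504.30591065548293 320.1757461252538 208.71061778930022 [ 2.16215799 -2.05433578  0.21694145] [-0.02248385  0.5968722   1.06994154]
wrist 354.61416655493707 354.61416655493707 321.4411916235882 197.7366547078313 [-2.38069749 -1.65743176 -0.23180862] [-0.54940305 -0.03706654  0.37986857]
{'time_s': 0.15, 'q': array([ 5.73368011e+01,  2.18340050e+01,  7.43713685e+01, -1.10391794e-04,
        8.38583140e+01, -1.23360955e+01]), 'qvel': array([-0.02479603,  0.07144001, -0.22637245, -0.05361987,  0.07403583,
       -0.04215417]), 'joint_efforts': array([ 2.20431655e-03, -4.48624814e+01, -2.31344587e+01, -2.06310710e-04,
        3.85682579e-03, -6.28626981e-05]), 'position': array([0.19095855, 0.515582  , 0.25285603]), 'tool_rot': array([[ 9.37724715e-01, -5.98293604e-04,  3.47378756e-01],
       [-3.47379191e-01, -9.36805517e-04,  9.37724277e-01],
       [-2.35608102e-04, -9.99999382e-01, -1.08630043e-03]]), 'ft_force': array([ 0.00683009,  0.10271565, -0.14165032]), 'wrist_torque': array([ 0.01509616,  0.00036282, -0.02994832]), 'grip_width': 0.08534191518026452}
```

View pics/scene0.png

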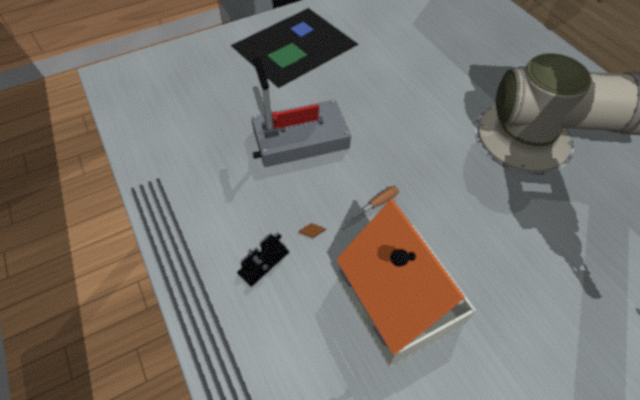

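View pics/top0.png

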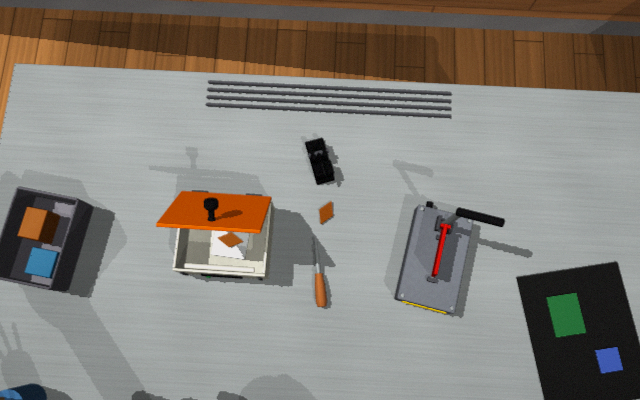

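View pics/wrist0.png

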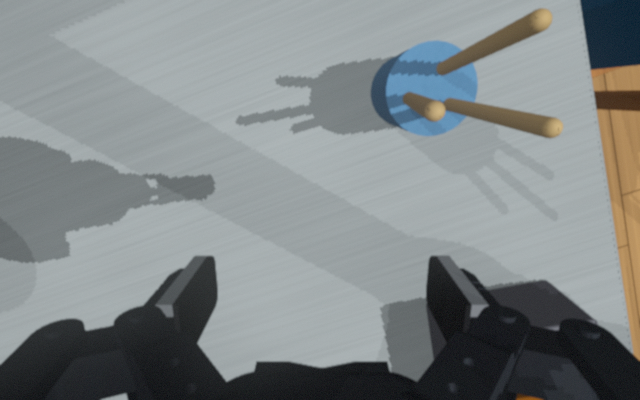

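The scene view shows the lid at about (400,270) with its knob at (402,257), and the station at (300,135). In the top view the box is at (222,240), the knob at (211,205), the station at (437,260), and the lever bar runs from (458,212) to (503,222). I'll zoom in to read the corners.

Run:
```python
import cv2
def crop(f,x0,y0,x1,y1,s,o):
    im=cv2.imread(f)[y0:y1,x0:x1]; im=cv2.resize(im,None,fx=s,fy=s,interpolation=cv2.INTER_CUBIC)
    for x in range((x0+9)//10*10,x1,10):
        cv2.line(im,((x-x0)*s,0),((x-x0)*s,6 if x%50 else 14),(0,255,255),1)
        if x%20==0: cv2.putText(im,str(x),((x-x0)*s-10,24),0,.4,(0,0,255),1)
    for y in range((y0+9)//10*10,y1,10):
        cv2.line(im,(0,(y-y0)*s),(6,(y-y0)*s),(0,255,255),1)
        if y%20==0: cv2.putText(im,str(y),(8,(y-y0)*s+4),0,.4,(0,0,255),1)
    cv2.imwrite(o,im)
crop("pics/top0.png",150,180,280,285,6,"pics/a1.png")
crop("pics/top0.png",385,195,515,320,4,"pics/a2.png") if 0 else crop("pics/top0.png",385,195,515,320-25+20,5,"pics/a2.png")
crop("pics/scene0.png",325,190,480,365,3,"pics/a3.png")
crop("pics/scene0.png",240,50,360,170,5,"pics/a4.png")
```

```text
(no output)
```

View pics/a1.png

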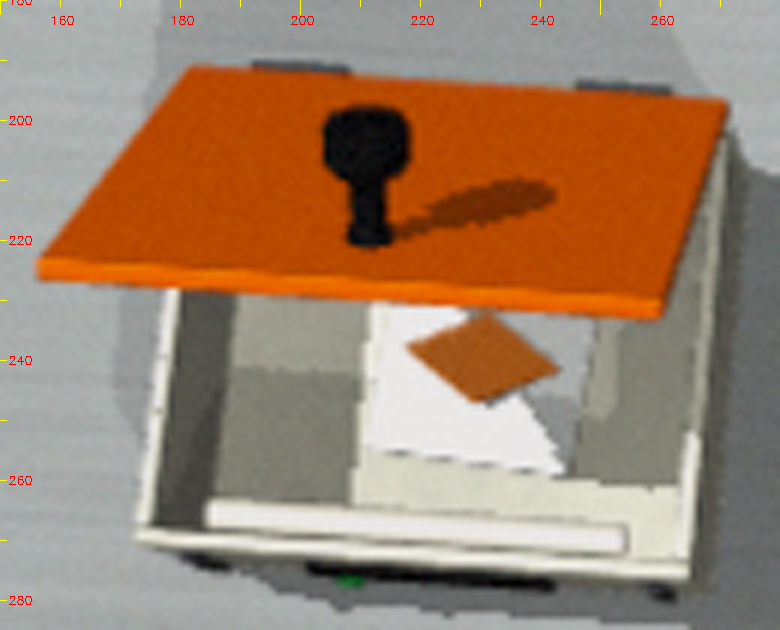

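View pics/a2.png

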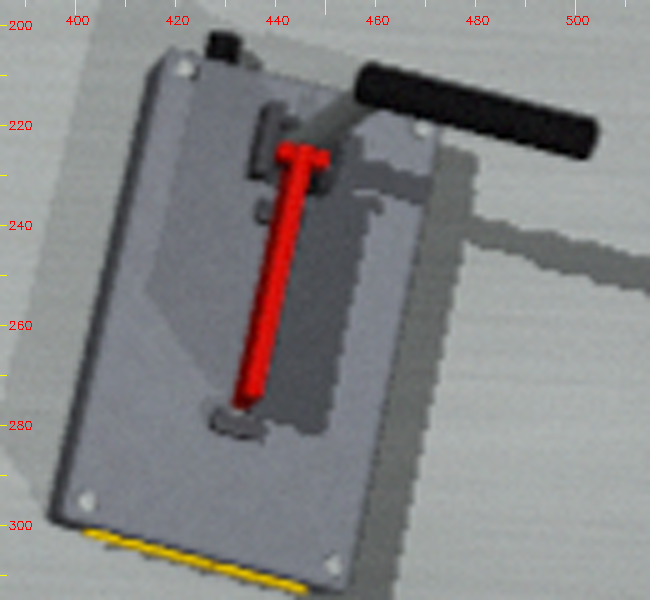

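View pics/a3.png

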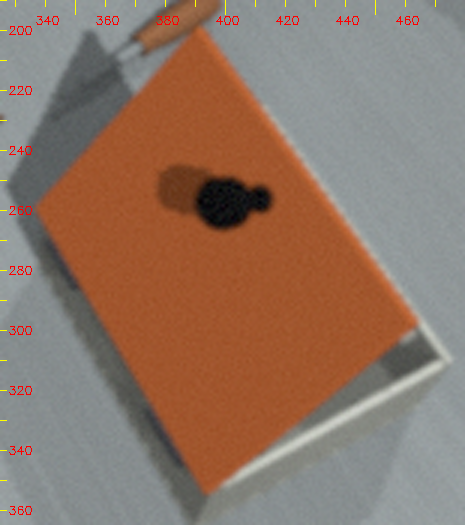

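View pics/a4.png

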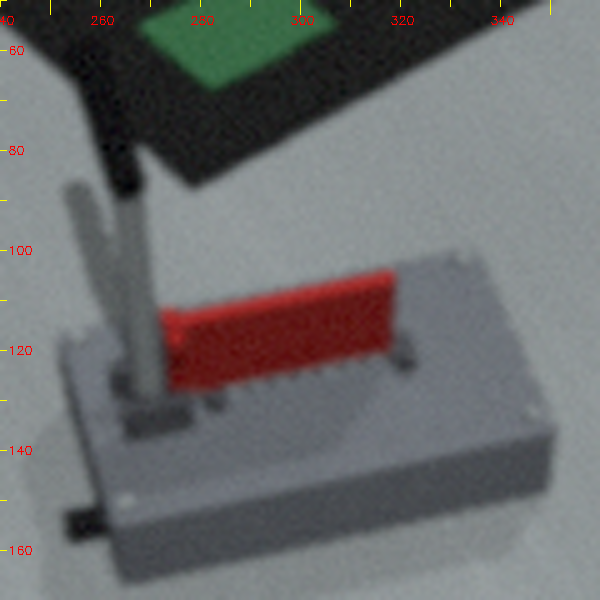

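```bash
cat > h.py <<'E'
import numpy as np, cv2
from scipy.optimize import least_squares
C={"scene":(453.14019,315.10652,195.6321,[0.69447331,2.78638748,-0.86884865],[0.52990503,-0.14997022,1.14997016]),
"top":(504.305911,320.175746,208.710618,[2.16215799,-2.05433578,0.21694145],[-0.02248385,0.5968722,1.06994154])}
def pj(c,P):
    f,cx,cy,r,t=C[c]; K=np.array([[f,0,cx],[0,f,cy],[0,0,1.]])
    return cv2.projectPoints(np.array(P,float).reshape(-1,3),np.array(r),np.array(t),K,None)[0].reshape(-1,2)
def w(x,y,th,P):
    P=np.asarray(P,float).reshape(-1,3); c,s=np.cos(th),np.sin(th)
    return np.c_[x+c*P[:,0]-s*P[:,1], y+s*P[:,0]+c*P[:,1], P[:,2]]
def lidp(a,u,v,h): # u from hinge to free edge, h out of outer
    return [.085-u*np.cos(a)+h*np.sin(a), v, .0855+u*np.sin(a)+h*np.cos(a)]
E
python3 - <<'E'
from h import *
obs=[("top",(420,205),(.11,.065,.05)),("top",(398,299),(-.11,.065,.05)),("top",(454,312),(-.11,-.065,.05)),("top",(474,218),(.11,-.065,.05)),
("scene",(350,136),(-.11,.065,.05)),("scene",(262,155),(.11,.065,.05)),("scene",(253,118),(.11,-.065,.05)),("scene",(335,100),(-.11,-.065,.05)),
("top",(502,222.5),(.075,-.085,.198))]
def ct(a,x): return (x,-.058*0+.058*np.sin(a),.056+.058*np.cos(a))
co=[("top",(444.5,225),.066),("top",(434.5,275),-.045),("scene",(319,104),-.045)]
def f(p):
    r=[]
    for c,uv,P in obs: r.append(pj(c,w(*p[:3],P))[0]-uv)
    for c,uv,x in co: r.append(pj(c,w(*p[:3],ct(p[3],x)))[0]-uv)
    return np.array(r).ravel()
s=least_squares(f,[.5,-.2,-.2,.05],loss="soft_l1"); print("station",s.x,np.degrees(s.x[2]));print(f(s.x).reshape(-1,2).round(1))
lo=[("top",(157,223),(.17,.1,.008)),("top",(261,230),(.17,-.1,.008)),("top",(157,226.5),(.17,.1,0)),("top",(260,233),(.17,-.1,0)),("top",(181.5,191),(0,.1,.008)),("top",(271,197),(0,-.1,.008)),
("scene",(392,198),(.17,-.1,.008)),("scene",(464,298),(.17,.1,.008)),("scene",(338,260),(0,-.1,.008)),("scene",(395,354),(0,.1,.008)),
("top",(211,204),(.14,0,.04))]
bo=[("top",(172.5,269.5),(-.085,.1,.085)),("top",(265,276),(-.085,-.1,.085)),("scene",(474,309),(-.085,.1,.085))]
def g(p):
    r=[]
    for c,uv,P in lo: r.append(pj(c,w(*p[:3],lidp(p[3],*P)))[0]-uv)
    for c,uv,P in bo: r.append(pj(c,w(*p[:3],P))[0]-uv)
    return np.array(r).ravel()
s=least_squares(g,[.5,.2,-.0,1.1],loss="soft_l1"); print("box",s.x,np.degrees(s.x[2]));print(g(s.x).reshape(-1,2).round(1))
for n,P in dict(handle=(.14,0,.043),knob0=(.14,0,.008),edge=(.17,0,.008)).items(): print(n,w(*s.x[:3],lidp(s.x[3],*P)))
E
```

```text
station [ 0.50234378 -0.25509711 -0.20144593  0.13089316] -11.542001538831943
[[-2.1 -1.4]
 [-1.3 -0.4]
 [ 1.   1.8]
 [ 0.  -0.3]
 [ 2.8 -0.3]
 [ 1.1  0.9]
 [-1.5 -1. ]
 [ 1.1 -0.8]
 [ 1.3  0.2]
 [ 1.1 -1.8]
 [ 0.4 -1.1]
 [ 1.1  1.5]]
box [ 0.52383458  0.21612528 -0.0135371   0.95527816] -0.7756184447703451
[[-1.1 -0.1]
 [-0.  -0.4]
 [-0.7  0.2]
 [ 0.9  0.4]
 [ 0.3 -0.4]
 [ 1.1 -0.7]
 [-1.2  0.1]
 [ 0.5  0.1]
 [-1.1 -0.9]
 [-0.4  1.5]
 [ 0.6  0.6]
 [-0.1  1.4]
 [ 0.4  0.9]
 [ 4.2  0.8]]
handle [[0.56310594 0.21559362 0.22463382]]
knob0 [[0.53453196 0.21598046 0.20442547]]
edge [[0.51721209 0.21621493 0.2289197 ]]
```

Request:
{"op": "carry_out", "data": {
  "targets": [
    [[1,0,0,40,0,0,0],[1,13,-14,75,0,0,-3],[1,40,-42,80,0,0,-9],[1,68,-71,80,0,0,-15],[1,96,-100,80,0,0,-21],[1,124,-130,80,0,0,-27],[1,152,-160,80,0,0,-33],[1,180,-190,80,0,0,-39],[1,208,-219,80,0,0,-45],[1,236,-248,80,0,0,-51],[1,264,-277,80,0,0,-57],[1,292,-306,80,0,0,-63],[1,318,-334,78,0,0,-69],[1,334,-350,72,0,0,-75],[1,338,-355,60,0,0,-81],[1,338,-355,47,0,0,-81.2],[1,338,-355,47,0,0,-81.2]]
  ],
  "squeeze": 40
}}

```text
time_s: 1.57
position: [0.5287, 0.16, 0.2976]
tool_rot: [[-0.201, -0.005, 0.98], [-0.98, -0.0, -0.201], [0.001, -1.0, -0.005]]
ft_force: [-0.2, 0.2, -0.7]
grip_width: -0.0
```

```bash
cat > look.py <<'E'
import sys,cv2,numpy as np
from rig import env,get_image
tag=sys.argv[1]
ims=[get_image(n)["img"][:,:,::-1] for n in ("scene","top")]
cv2.imwrite(f"pics/{tag}_s.png",cv2.resize(ims[0][30:380,230:590],None,fx=1.6,fy=1.6,interpolation=2)); cv2.imwrite(f"pics/{tag}_t.png",cv2.resize(ims[1][130:350,140:540],None,fx=2,fy=2,interpolation=2))
o=env.observe()
for k in ("time_s","q","position","tool_rot","ft_force","grip_width"): print(k,np.round(o[k],4).tolist())
print(env.tip_reach)
E
python3 look.py b1
```

```text
time_s 1.6667
q [4.6392, 20.4867, 68.5945, 0.0013, 90.9654, 16.119]
position [0.5289, 0.1608, 0.3004]
tool_rot [[-0.199, -0.0008, 0.98], [-0.98, -0.0, -0.199], [0.0002, -1.0, -0.0008]]
ft_force [0.2176, 0.2864, 0.0879]
grip_width -0.0001
0.022
```

View pics/b1_t.png

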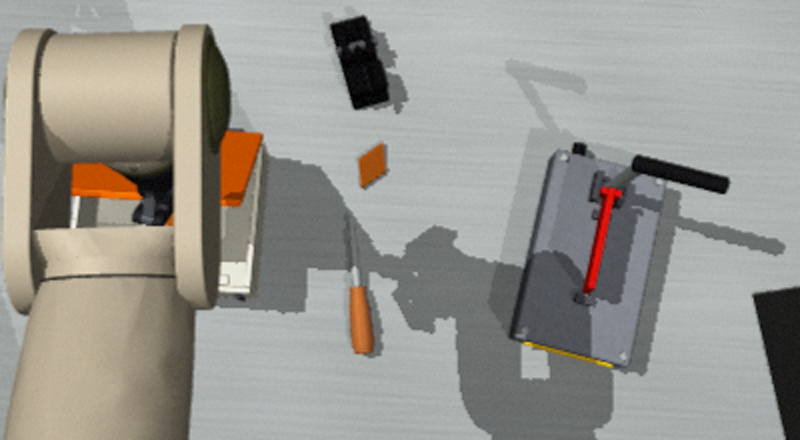

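View pics/b1_s.png

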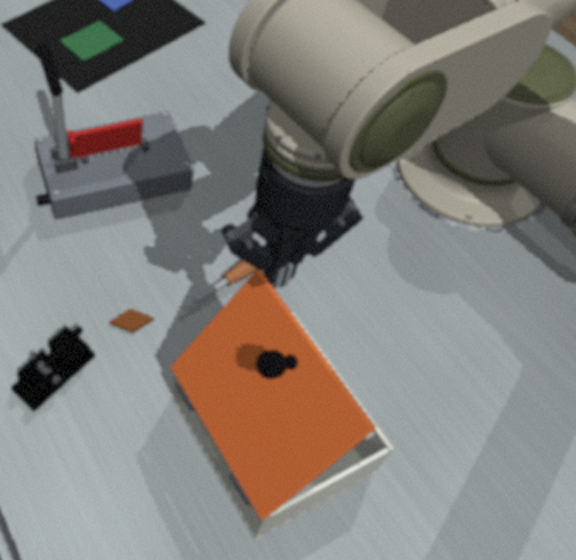

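Run:
```python
from h import *
b=[.52383,.21612,-.01354]
for a in [.955,.9,.8,.7,.6,.5,.4,.3,.2,.1,.05,0,-.02]:
    p=w(*b,lidp(a,.16,-.055,.008))[0]+[.0145,0,.022]
    print(a,(p*1000-[529,161,300]).round(1))
```

```text
0.955 [  7.7   0.1 -57.3]
0.9 [  0.4   0.2 -62.2]
0.8 [-12.1   0.4 -72.1]
0.7 [-23.6   0.6 -83.3]
0.6 [-33.9   0.7 -95.6]
0.5 [ -43.     0.8 -108.8]
0.4 [ -50.7    0.9 -122.8]
0.3 [ -56.9    1.  -137.6]
0.2 [ -61.6    1.1 -152.9]
0.1 [ -64.8    1.1 -168.6]
0.05 [ -65.8    1.1 -176.5]
0 [ -66.4    1.1 -184.5]
-0.02 [ -66.5    1.1 -187.7]
```

First stage: push to about 0.4 rad and check the force.

Request:
{"op": "carry_out", "data": {
  "targets": [
    [[1,8,0,-20,0,0,0],[1,8,0,-45,0,0,0],[1,8,0,-57,0,0,0],[1,0,0,-63,0,0,0],[1,-6,0,-67,0,0,0],[1,-12,0,-73,0,0,0],[1,-18,0,-78,0,0,0],[1,-24,0,-84,0,0,0],[1,-29,0,-90,0,0,0],[1,-34,1,-96,0,0,0],[1,-39,1,-103,0,0,0],[1,-43,1,-109,0,0,0],[1,-47,1,-116,0,0,0],[1,-51,1,-123,0,0,0]]
  ]
}}

```text
time_s: 2.83
position: [0.4777, 0.1618, 0.1767]
tool_rot: [[-0.2, 0.0, 0.98], [-0.98, 0.0, -0.2], [-0.0, -1.0, 0.0]]
ft_force: [0.7, 1.4, 1.2]
grip_width: 0.0001
```

```bash
python3 look.py b2
```

```text
time_s 2.9333
q [5.2346, 21.5229, 88.7498, -0.0011, 69.8795, 16.7535]
position [0.477, 0.1617, 0.1761]
tool_rot [[-0.1997, -0.0026, 0.9799], [-0.9799, -0.0003, -0.1997], [0.0008, -1.0, -0.0025]]
ft_force [-1.1585, -0.0957, 0.2785]
grip_width -0.0003
0.022
```

View pics/b2_s.png

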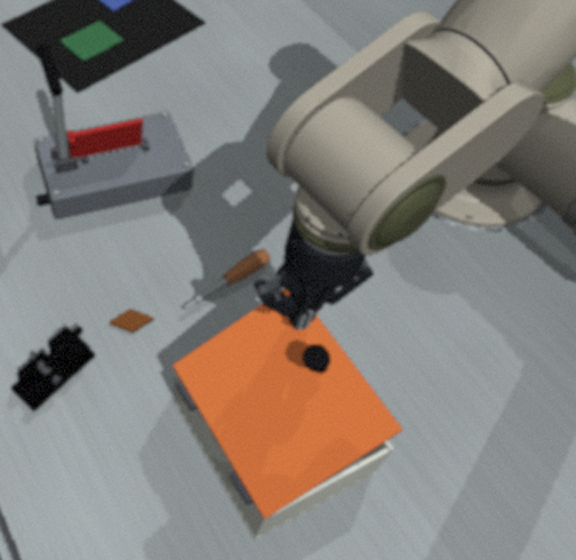

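The lid is following the fingers and the knob is now at (315,357) in the crop. I'll push it the rest of the way down.

Request:
{"op": "carry_out", "data": {
  "targets": [
    [[1,-3,0,-7,0,0,0],[1,-6,0,-15,0,0,0],[1,-9,0,-22,0,0,0],[1,-11,0,-30,0,0,0],[1,-12,0,-38,0,0,0],[1,-14,0,-46,0,0,0],[1,-15,0,-52,0,0,0],[1,-15,0,-57,0,0,0],[1,-15,0,-61,0,0,0],[1,-15,0,-63,0,0,0],[1,-15,0,-63,0,0,0]]
  ]
}}

```text
time_s: 3.85
position: [0.463, 0.1617, 0.1154]
tool_rot: [[-0.2, 0.0, 0.98], [-0.98, -0.0, -0.2], [0.0, -1.0, 0.0]]
ft_force: [-5.0, -1.1, 14.4]
grip_width: -0.0001
```

```bash
python3 look.py b3
```

```text
time_s 3.95
q [5.397, 24.8541, 95.5926, -0.0143, 59.5223, 16.9189]
position [0.4629, 0.1617, 0.1154]
tool_rot [[-0.1996, 0.0006, 0.9799], [-0.9799, -0.0002, -0.1996], [0.0, -1.0, 0.0006]]
ft_force [-5.7354, -1.5894, 14.6123]
grip_width 0.0001
0.022
```

View pics/b3_s.png

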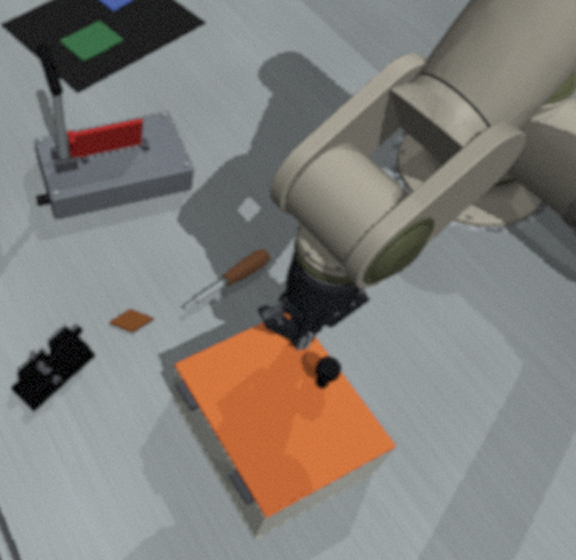

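Lid closed: the fingertips are at z = 0.0934 on the lid, and the top face should be at 0.0935. Next is the catch.

Run:
```python
from h import *
s=[.50234,-.2551,-.20145]; o=[463,162,114]
for n,P in dict(above=(-.025,-.06,.16),down=(-.025,-.06,.1)).items(): print(n,((w(*s,P)[0]+[0,0,.022])*1000-o).round(1))
r=.045
for a in [0,.13,.3,.5,.7,.9,1.1,1.25,1.35,1.45]:
    P=(-.025, r*np.sin(a)-.004*np.cos(a)-.0115, .056+r*np.cos(a)+.004*np.sin(a))
    print(a,((w(*s,P)[0]+[0,0,.022])*1000-o).round(1))
```

```text
above [   2.8 -470.9   68. ]
down [   2.8 -470.9    8. ]
0 [  11.7 -427.3    9. ]
0.13 [  12.9 -421.5    9.1]
0.3 [  14.4 -414.1    8.2]
0.5 [  16.2 -405.7    5.4]
0.7 [  17.7 -398.     1. ]
0.9 [  19.1 -391.3   -4.9]
1.1 [  20.2 -385.8  -12. ]
1.25 [  20.8 -382.8  -18. ]
1.35 [  21.2 -381.2  -22.2]
1.45 [  21.4 -380.1  -26.6]
```

Request:
{"op": "carry_out", "data": {
  "targets": [
    [[1,0,0,20,0,0,0],[1,0,0,55,0,0,0],[1,0,-15,85,0,0,0],[1,0,-45,100,0,0,0],[1,0,-83,100,0,0,0],[1,0,-121,100,0,0,0],[1,0,-159,100,0,0,0],[1,0,-197,100,0,0,0],[1,0,-235,100,0,0,0],[1,1,-273,100,0,0,0],[1,1,-311,100,0,0,0],[1,2,-349,100,0,0,0],[1,2,-387,100,0,0,0],[1,3,-423,95,0,0,0],[1,3,-450,85,0,0,0],[1,3,-466,75,0,0,0],[1,3,-471,65,0,0,0],[1,3,-471,65,0,0,0]]
  ]
}}

```text
time_s: 5.45
position: [0.4654, -0.3089, 0.1768]
tool_rot: [[-0.201, -0.003, 0.98], [-0.98, 0.003, -0.201], [-0.003, -1.0, -0.004]]
ft_force: [-0.6, 1.4, -0.7]
grip_width: -0.0001
```

```bash
python3 look.py b4
```

```text
time_s 5.55
q [-45.5891, 26.3475, 79.8715, 0.0172, 73.8666, -34.1204]
position [0.4661, -0.3078, 0.179]
tool_rot [[-0.1989, -0.0008, 0.98], [-0.98, 0.0013, -0.1989], [-0.0011, -1.0, -0.0011]]
ft_force [-0.2876, 0.0717, 0.8317]
grip_width -0.0001
0.022
```

View pics/b4_s.png

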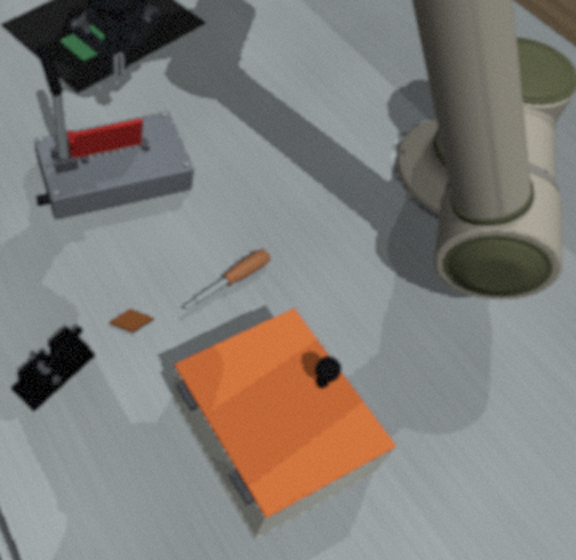

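View pics/b4_t.png

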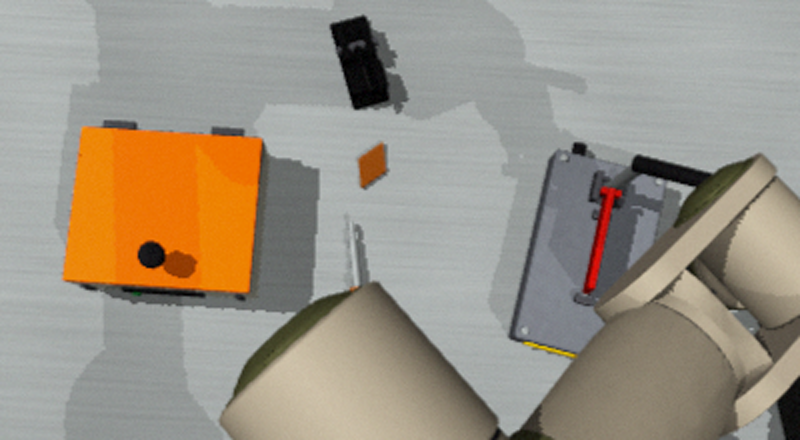

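The lid is flat in both views, with the knob at (151,254) in the top crop. The gripper is right of the catch. Now I'll lower it and push the catch over.

Request:
{"op": "carry_out", "data": {
  "targets": [
    [[1,0,0,-20,0,0,0],[1,0,0,-45,0,0,0],[1,2,10,-56,0,0,0],[1,6,28,-56,0,0,0],[1,8,40,-56,0,0,0],[1,10,48,-56,0,0,0],[1,11,56,-57,0,0,0],[1,12,61,-58,0,0,0],[1,13,66,-60,0,0,0],[1,14,70,-62,0,0,0],[1,15,74,-65,0,0,0],[1,16,78,-68,0,0,0],[1,16,81,-72,0,0,0],[1,17,84,-76,0,0,0],[1,17,87,-80,0,0,0],[1,18,89,-84,0,0,0],[1,18,90,-88,0,0,0],[1,18,91,-91,0,0,0],[1,18,91,-91,0,0,0]]
  ]
}}

```text
time_s: 7.13
position: [0.4839, -0.218, 0.0876]
tool_rot: [[-0.2, -0.001, 0.98], [-0.98, 0.001, -0.2], [-0.001, -1.0, -0.001]]
ft_force: [-0.9, -0.1, -1.0]
grip_width: 0.0002
```

```bash
python3 look.py b5
```

```text
time_s 7.2333
q [-37.0594, 30.3433, 90.8968, -0.003, 58.7944, -25.5299]
position [0.4839, -0.2182, 0.0881]
tool_rot [[-0.1998, -0.0005, 0.9798], [-0.9798, 0.0003, -0.1998], [-0.0002, -1.0, -0.0006]]
ft_force [-0.1976, -0.2325, 1.4383]
grip_width 0.0004
0.022
```

View pics/b5_s.png

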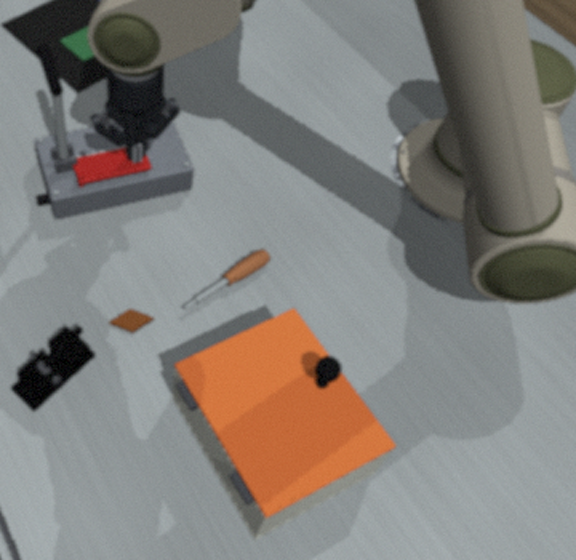

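View pics/b5_t.png

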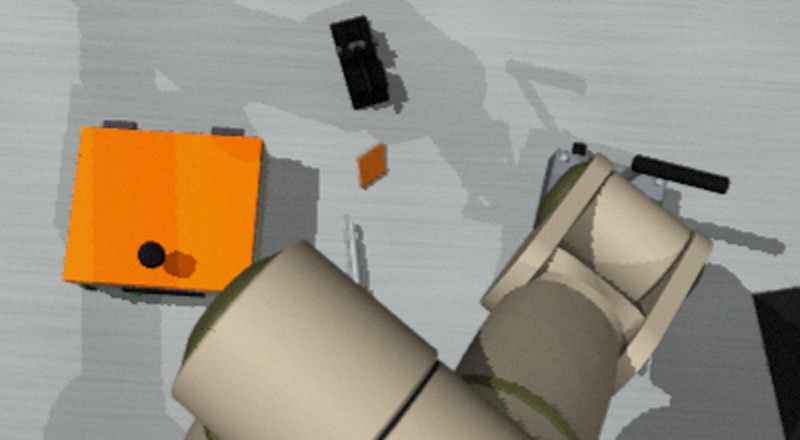

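The catch looks flat on the deck. I'll press 3 mm more to be sure, then retreat upward. I'll also re-check the bar position from the pixels.

Request:
{"op": "carry_out", "data": {
  "targets": [
    [[1,0,0,-3,0,0,0],[1,0,0,-3,0,0,0],[1,0,0,25,0,0,0],[1,-5,-20,62,0,0,0],[1,-20,-40,100,0,0,0],[0.6,-30,-50,140,0,0,0],[0.6,-30,-50,170,0,0,0],[0.6,-30,-50,170,0,0,0]]
  ]
}}

```text
time_s: 7.9
position: [0.4549, -0.2703, 0.2651]
tool_rot: [[-0.201, 0.009, 0.979], [-0.979, -0.009, -0.201], [0.007, -1.0, 0.01]]
ft_force: [-0.0, 0.0, -0.3]
grip_width: 0.0338
```

```bash
python3 look.py b6
python3 - <<'E'
from h import *
s=[.50234,-.2551,-.20145]
print(w(*s,[(.075,-.05,.198),(-.0097,-.05,.1695)]))
B=[(.075,.0,.198),(.075,-.05,.198),(.075,-.085,.198)]
print(pj("top",w(*s,B)),pj("scene",w(*s,B)))
# red catch flat
print(pj("scene",w(*s,[(.066,.058,.063),(-.045,.058,.063)])))
E
```

```text
time_s 8.0
q [-43.4732, 19.2393, 77.3401, 0.0031, 83.2752, -31.9143]
position [0.4541, -0.2685, 0.2592]
tool_rot [[-0.2004, 0.0019, 0.9797], [-0.9797, -0.0017, -0.2004], [0.0013, -1.0, 0.0022]]
ft_force [-0.3363, 0.608, -1.405]
grip_width 0.0339
0.022
[[ 0.5658188  -0.31909564  0.198     ]
 [ 0.48283165 -0.302148    0.1695    ]]
[[460.71863603 212.12294566]
 [485.72624038 218.35516132]
 [503.3085996  222.73691068]] [[265.68714308  85.54743691]
 [260.62547423  70.63541189]
 [257.24381024  60.67279689]]
[[280.41566859 145.87611044]
 [326.12011284 135.69348889]]
```

View pics/b6_s.png

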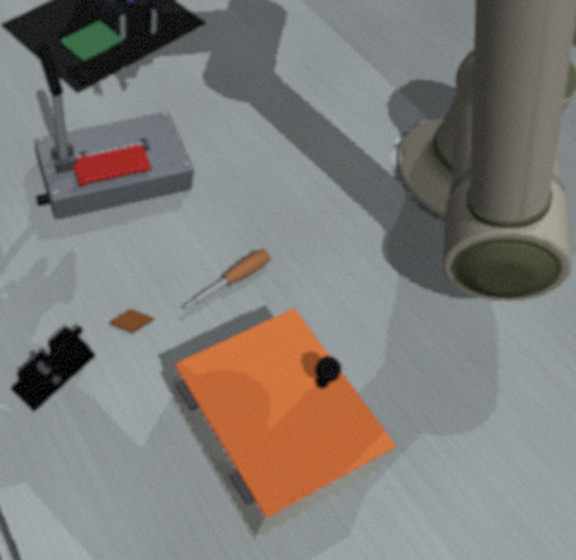

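View pics/b6_t.png

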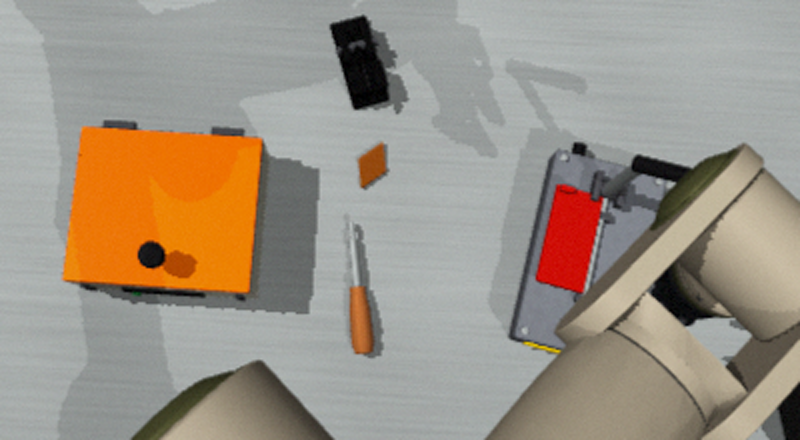

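The red catch lies flat at the left, with its crop corners (74,163)–(151,170) matching the prediction. The projected bar agrees with the picture to about 1 px. Next I'll straddle the bar.

Request:
{"op": "carry_out", "data": {
  "targets": [
    [[0.25,20,-10,5,0,0,0],[0.25,45,-21,5,0,0,0],[0.25,70,-32,5,0,0,0],[0.25,95,-43,5,0,0,0],[0.25,110,-50,5,0,0,0],[0.25,112,-51,0,0,0,0],[0.25,112,-51,0,0,0,0],[0.25,112,-51,0,0,0,0]]
  ]
}}

```text
time_s: 8.67
position: [0.5653, -0.3186, 0.2567]
tool_rot: [[-0.2, -0.003, 0.98], [-0.98, 0.002, -0.2], [-0.001, -1.0, -0.003]]
ft_force: [-0.4, -0.6, 0.5]
grip_width: 0.0638
```

```bash
python3 look.py b7
python3 - <<'E'
from rig import get_image
import cv2
cv2.imwrite("pics/b7_w.png",get_image("wrist")["img"][:,:,::-1])
E
```

```text
time_s 8.7667
q [-39.8503, 31.9954, 56.1896, -0.0011, 91.8579, -28.318]
position [0.5653, -0.3188, 0.2583]
tool_rot [[-0.1999, -0.0006, 0.9798], [-0.9798, 0.0005, -0.1999], [-0.0003, -1.0, -0.0007]]
ft_force [0.2001, 0.5184, 0.0322]
grip_width 0.0639
0.022
```

View pics/b7_w.png

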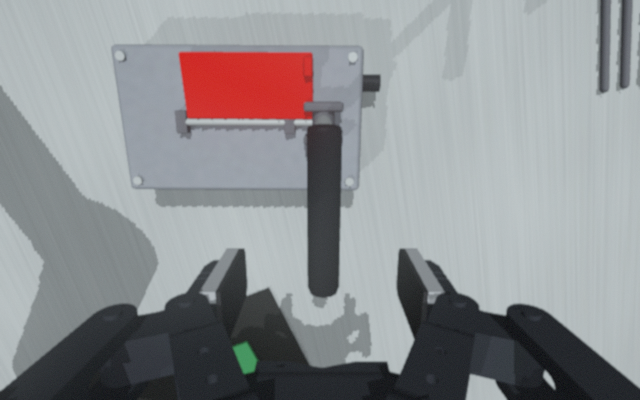

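View pics/b7_s.png

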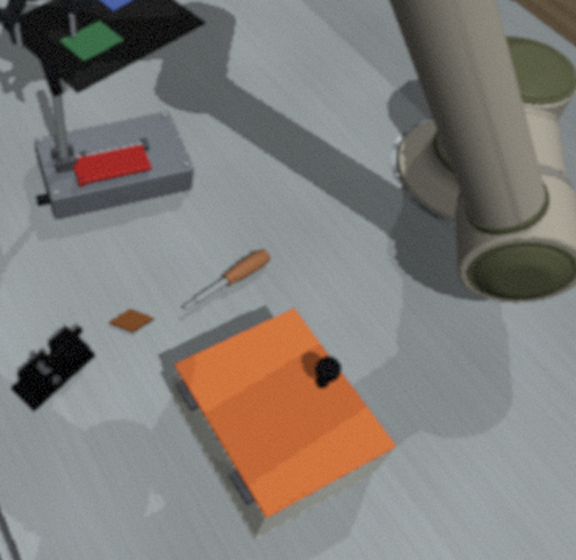

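Run:
```python
from rig import get_image
from h import *
d=get_image("wrist"); C["wrist"]=(d["fx"],d["cx"],d["cy"],d["rvec"],d["tvec"])
s=[.50234,-.2551,-.20145]
print(pj("wrist",w(*s,[(.075,0,.198),(.075,-.05,.198),(.075,-.085,.198)])))
print(pj("wrist",[(.5658,-.3191,.236)]))
```

```text
[[320.92182329 137.30205387]
 [320.9448746  229.22553923]
 [320.9591419  286.12034784]]
[[320.79187034 260.2543743 ]]
```

The bar is centred between the jaws at column 322, against 321 predicted. Descend and grip.

Request:
{"op": "carry_out", "data": {
  "targets": [
    [[0.25,1,0,-20,0,0,0],[0.25,1,0,-42,0,0,0],[0.25,1,0,-58,0,0,0],[0.25,1,0,-60,0,0,0],[0.5,1,0,-60,0,0,0],[0.7,1,0,-60,0,0,0],[0.9,1,0,-60,0,0,0],[1,1,0,-60,0,0,0],[1,1,0,-60,0,0,0],[1,1,0,-60,0,0,0],[1,1,0,-60,0,0,0]]
  ],
  "squeeze": 50
}}

```text
time_s: 9.78
position: [0.5665, -0.3194, 0.1999]
tool_rot: [[-0.2, -0.0, 0.98], [-0.98, -0.001, -0.2], [0.001, -1.0, -0.0]]
ft_force: [-5.8, 2.3, 5.2]
grip_width: 0.0163
```

```bash
python3 look.py b8;python3 - <<'E'
from rig import get_image
import cv2
cv2.imwrite("pics/b8_w.png",get_image("wrist")["img"][:,:,::-1])
E
```

```text
time_s 9.8833
q [-39.7985, 34.1443, 61.8691, -0.058, 83.9658, -28.2505]
position [0.5665, -0.3193, 0.1999]
tool_rot [[-0.2001, -0.0004, 0.9798], [-0.9798, -0.001, -0.2001], [0.0011, -1.0, -0.0002]]
ft_force [-5.9982, 1.5751, 6.1812]
grip_width 0.0169
0.022
```

View pics/b8_w.png

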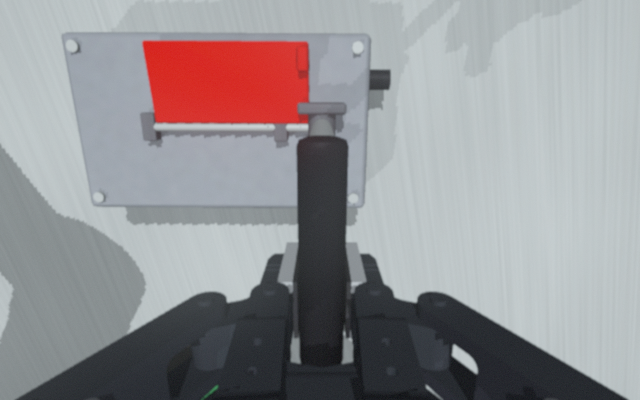

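The bar is gripped at 17 mm opening, between the pads. I'll pull along the arc while tilting the tool with the lever, checking halfway.

Request:
{"op": "carry_out", "data": {
  "targets": [
    [[1,-7,1.4,0,-0.6,-2.8,0],[1,-14,2.8,-1,-1.2,-5.6,0],[1,-21,4.2,-1.5,-1.7,-8.4,0],[1,-27,5.6,-3,-2.3,-11.2,0],[1,-34,7,-4.5,-2.9,-14,0],[1,-40.5,8.3,-6,-3.4,-16.8,0],[1,-47,9.6,-8.5,-4,-19.6,0],[1,-53.5,10.9,-11,-4.6,-22.5,0],[1,-53.5,10.9,-11,-4.6,-22.5,0]]
  ]
}}

```text
time_s: 10.68
position: [0.5128, -0.3082, 0.1891]
tool_rot: [[-0.201, 0.387, 0.9], [-0.98, -0.08, -0.184], [0.001, -0.919, 0.395]]
ft_force: [3.0, 2.9, 5.1]
grip_width: 0.0167
```

```bash
python3 look.py b9
```

```text
time_s 10.7833
q [-47.6424, 22.653, 87.9391, 17.1369, 51.5754, -44.6942]
position [0.5138, -0.3084, 0.1894]
tool_rot [[-0.2003, 0.3852, 0.9009], [-0.9797, -0.0798, -0.1837], [0.0011, -0.9194, 0.3933]]
ft_force [0.1594, 3.6486, 8.01]
grip_width 0.0167
0.022
```

View pics/b9_s.png

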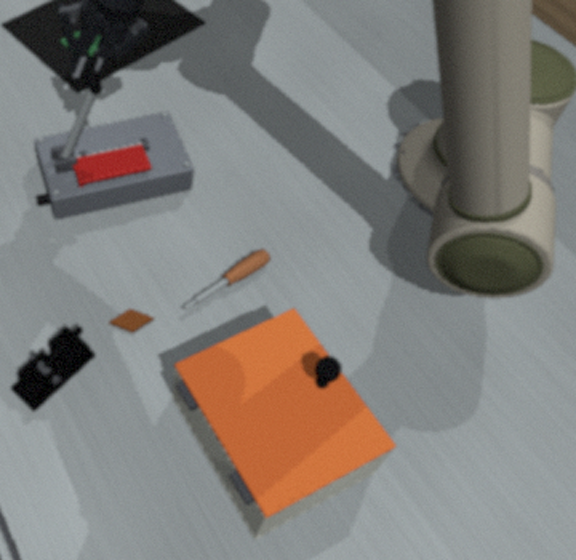

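The lever leans back with the grip intact. I'll pull it to the stop.

Request:
{"op": "carry_out", "data": {
  "targets": [
    [[1,-6,1.2,-3,-0.6,-2.8,0],[1,-12.3,2.5,-6,-1.1,-5.6,0],[1,-18,3.7,-9.5,-1.7,-8.4,0],[1,-24,4.9,-13.5,-2.3,-11.2,0],[1,-29.5,6.1,-17.5,-2.8,-14,0],[1,-32,6.6,-19,-2.8,-14,0],[1,-32,6.6,-19,-2.8,-14,0],[1,-32,6.6,-19,-2.8,-14,0],[1,-32,6.6,-19,-2.8,-14,0]]
  ]
}}

```text
time_s: 11.53
position: [0.4823, -0.3019, 0.1711]
tool_rot: [[-0.199, 0.596, 0.778], [-0.98, -0.122, -0.157], [0.001, -0.793, 0.609]]
ft_force: [-5.0, 5.3, 15.0]
grip_width: 0.0165
```

```bash
python3 look.py c1
python3 - <<'E'
from rig import get_image,env
import cv2,numpy as np
cv2.imwrite("pics/c1_w.png",get_image("wrist")["img"][:,:,::-1])
o=env.observe(); p=o["position"]+.001*o["tool_rot"][:,1]
from h import *
s=[.50234,-.2551,-.20145]; pv=w(*s,(.075,-.05,.058))[0]; d=p-pv; ax=np.array([np.cos(s[2]),np.sin(s[2])])
print("angle", np.arctan2(-d[:2]@ax,d[2]), "r",np.hypot(d[:2]@ax,d[2]))
E
```

```text
time_s 11.6333
q [-54.1979, 19.9248, 102.9993, 44.3108, 36.1791, -74.4819]
position [0.4823, -0.3019, 0.1711]
tool_rot [[-0.1991, 0.5965, 0.7775], [-0.98, -0.1221, -0.1573], [0.0011, -0.7933, 0.6088]]
ft_force [-4.6567, 6.4262, 14.8638]
grip_width 0.0164
0.022
angle 0.6459189339627398 r 0.14059568505164488
```

View pics/c1_s.png

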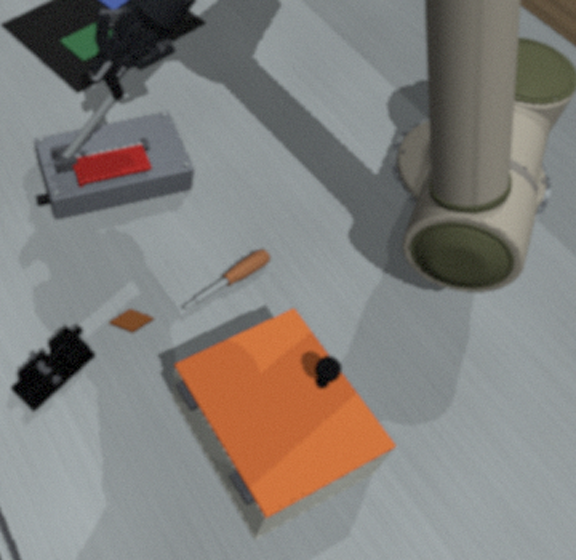

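View pics/c1_w.png

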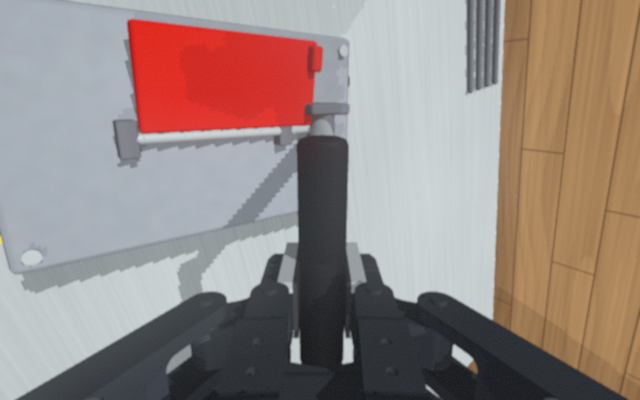

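The lever measures 0.646 rad against the 0.65 stop, the bar is in the jaws, the catch is flat and the lid is closed. Handing in.

Run:
```python
from rig import env
print(env.close_job()); o=env.observe(); print(o["time_s"],o["position"],o["ft_force"],o["grip_width"])
```

```text
the job is handed in; nothing more can be done
None
the job is handed in; nothing more can be done
```

I closed the lid, flipped the catch, then gripped the lever bar and pulled it to its stop. I handed in at about 11.7 s with the lever still held. The hand-in gave no verdict.

| Check | What it showed |
|---|---|
| Lid | Fingertips came to rest on the lid at z = 0.0934, against a closed top face at 0.0935. It looks flat in both camera views. |
| Catch | It lies flat on the deck at the station's left in every later picture. |
| Lever | Worked out from the tool position, the angle was 0.646 rad (the stop is 0.65). |
| Grip | The jaws were closed on the bar at 16.5 mm, with about 17 N on the wrist. |
| Loose things | In the last pictures the nail set, came stretcher and lozenge looked unmoved. The glass was out of sight under the lid, but nothing went into the box. |

- **Small disagreements:** the jaws read 16.5 mm on an 18 mm bar. In the wrist picture the bar's end was about 11 pixels from where I predicted, roughly 5 mm further right. Neither affected the grip.
- **Not checked:** I did not look for the lamp lighting, and I could not confirm the final second after hand-in because the state could no longer be read.

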